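# Load the last cassette and hold the rack square in the loading corner

## Robot

A 6-joint arm with a two-finger parallel gripper is mounted at the origin on the work surface. World frame = base frame: x ahead of the robot, y to its left, z up, the work surface at z = 0. Lengths are in mm, angles in degrees, forces in N, time in s.
With the tool pointing down it reaches from about 350 to 850 mm from the base axis. Payload 8.1 kg.
Tool frame: the origin (TCP) lies between the finger pads; the fingertips stand 22 mm ahead of it and the grasp point (between the pads) lies 3 mm ahead of it; z points along the fingers, y is the line along which they close (so a half turn about z gives the same grasp; the last joint's range is limited). The gripper opens to 85 mm and grips with 20 to 120 N. Pads are 22 mm wide; open, the fingers measure 114 mm over their backs; the gripper's body (76 mm by 85 mm) begins 54 mm behind the grasp point. The pads swing forward as they close: fully open they stand 13 mm farther back than shut.
Start: joints at [64.034, 7.471, 85.268, -0, 87.261, -4.893], TCP at [215.717, 559.885, 253.292] pointing down, gripper open.
Joint ranges: [-169.43, 169.43], [-51.17, 129.36], [1.28, 143.12], [-76.62, 256.62], [0, 156.53], [-152.29, 152.29]. Speed limits (degrees/s): [136.94, 136.94, 159.86, 180, 180, 180].

## Interface

Orientations are given as [roll, pitch, yaw] about the fixed x, y, z axes, in that order (R = Rz(yaw) Ry(pitch) Rx(roll)).
In Python, from bench import sense, snapshot, calibration, hand_in gives the robot as it stands.
- The arm moves only by the shell command python3 -m crank 'ROWS' [FORCE]. ROWS is JSON, a list of rows, each a list of 5 numbers: the shift along the tool's x, y, z in cm, then the turn about the tool's z in rad, then the finger opening in cm, from 0 to 8.54. A call has 1 to 20 rows; each row is the pose to reach, as a shift and turn from the pose commanded when the call began, along the tool's axes at that moment; what a row does not reach only later rows make up. A row lasts 1/10 s, in which the tool goes at most 50 mm and 8.59 degrees, less where a joint would pass 70% of its speed; a pose out of reach is approached as far as the arm can. A call with a gripper value outside its range is refused whole. The fingers move at their own pace and stop on an object; FORCE is the grip in N (left out, the last holds). Time passes only in rows, so rows that repeat a pose let the fingers close. It gives the time, the measured TCP pose, the force, the opening and the grip force at its end, in the units of the state.
- sense(): the state, without advancing time (a new reading comes with each control period).
- snapshot(name): name is "scene" or "top" or "wrist"; returns (picture, depth): 400x640x3 uint8, red, green, blue; 400x640 float32, mm along the optical axis (not along the pixel's ray), 0 where there is no reading.
- calibration(name): a dict with "fovy" (degrees; the focal length in pixels is half the picture's height over the tangent of half this angle, whatever the lens; pixels are square), "cx", "cy" (the principal point, pixels), "rvec" (rotation vector, rad) and "tvec" (3), from world to camera coordinates, as OpenCV has them; the wrist camera has in their place "tool_from_camera" (4x4, takes a point from camera to tool coordinates, whose origin is the TCP and whose axes are the flange's). Camera axes: x right, y down, z forward; pixel columns grow to the right and rows downward; lengths in mm; the calibration is good to about 2 mm. The wrist camera is an equidistant fisheye: a pixel r from the principal point sees the ray r / f radians off the axis. A picture is of the moment at which its call begins: read the wrist's pose just before it. calibration takes no time and is no camera call.
- hand_in(): hands the job in; it is judged then, once.
The state is a dict: "time": time; "joint_pos": joint angles; "qd": joint speeds; "joint_efforts": joint torques, N m; "tool_pos": TCP position; "tcp_rot": TCP orientation; "ft_force": force on the tool from outside, world axes, zero at the start; "wrist_torque": the same for the moment, N m; "finger_gap": finger opening in mm; "grip_force": force on a finger pad.
Only numpy, scipy, OpenCV 4.12 (cv2) and the standard library are available. Lean on these libraries where they do the work, as an engineer would, in place of code of your own. Each camera call takes 0.05 s, during which the arm holds its last target. There are 200 camera calls.

## Task

Take the reagent cassette out of the steel stand and stand it on edge, fully down, in the empty slot of the white cassette rack, and let go of it. Then slide the rack along the grey deck into the corner, press it firmly and squarely against both metal fences at once, and finish while still holding it pressed there with the gripper, both cassettes standing in their slots. Leave the tube rack, the mug and the jar where they are.

Things in the scene. Friction and masses are not known exactly. Their poses are not given: they have to be found in the camera images.
- cassette_center (a point): Centre (half-way up) of the reagent cassette to be loaded: an upright grey plastic plate with a pale label band, 56 mm wide (its x), 8 mm thick (its y), 80 mm tall (z up), about 70 g. It starts standing loosely on edge in the pocket of the fixed steel stand (90 x 60 mm base); the pocket holds its lowest 22 mm, flared lips reach 28 mm up it, the rest is free to grip across the two faces.
- empty_slot (a point): Point in the middle of the rack's empty slot, 22 mm above the slot's floor (and 30 mm above the rack's underside), at the top of the slot's straight walls. Axes as the rack's. The slot is 60 mm long along x and 12 mm wide along y, 22 mm deep below this point; flared lips go on 6 mm above it. A cassette that is fully down has its centre 18 mm above this point, its wide side along x (either way round).
- full_slot (a point): The same point of the rack's other slot, which already holds a cassette; it lies 100 mm along the rack's +y from empty_slot.
- racked_center (a point): Centre of the cassette already standing loosely in the rack's other slot; same size and axes as the first.
- rack_post (a point): Point on the axis of the rack's square carrying post, 60 mm above the rack's underside. The post is 26 x 26 mm with faces square to the rack's x and y, its top is 15 mm above this point; it stands in the middle of the rack between the two slots (50 mm to each along y) and is the place to grip the rack. Axes: x across the rack, y along the rack from the empty slot to the full one, z up.
- rack: The white plastic cassette rack, loose on the deck, about 0.3 to 0.55 kg. Origin at the centre of its underside; its base is 76 mm (x) by 160 mm (y) and 8 mm thick, with straight vertical sides that meet the fences. Cassettes in it stand 88 mm above its underside. It slides easily. Starts up to about 17 degrees askew to the deck.
- deck_corner (a point): Point of the inner corner where the two fences meet, on top of the fixed grey deck (deck top 10 mm above the table). Axes: x towards the far fence (square to it), y towards the side fence, z up; the rack has to move along +x and +y. With the rack home, its x and y axes run along these and its centre is 38 mm in -x and 80 mm in -y from this point. Deck free area 232 mm (x) by 322 mm (y). Deck and fences are smooth and slippery (friction about 0.25 to plastic).
- far_fence: Fixed rigid aluminium bar along the deck's far edge, 12 mm thick, 28 mm tall above the deck; origin at the middle of its underside; its inner face (towards the robot) passes through deck_corner. The rack's long 160 mm side goes against it.
- side_fence: Fixed rigid aluminium bar along the deck's left edge (as seen from the robot), 12 mm thick, 28 mm tall; origin at the middle of its underside; its inner face passes through deck_corner. The rack's 76 mm end next to the full slot goes against it.
- tube_rack: Bystander: rack of capped sample tubes, 60 x 150 x 94 mm, origin under its centre. Leave alone.
- mug: Bystander: white mug, 80 mm across, 90 mm tall, origin under its centre. Leave alone.
- jar: Bystander: brown glass jar, 60 mm across, 80 mm tall, origin under its centre. Leave alone.

How it is judged:
By the outcome, as a careful person would: the job done as asked, in the order asked, and still so for the second after the job is handed in, while the arm keeps its last pose, push and grip.
It also fails if it takes over 64 s, if anything falls off the work surface, if the arm or the gripper's body presses on something with over 40 N, if the wrist force passes 120 N, or if a joint passes its speed limit or range.

## Working session

There is one attempt and no reset: what is moved stays moved. The work goes in short steps, Python scripts to look and compute and a shell command to move; the robot and the scene stay as the last step left them, time stands still between calls to the robot, and variables do not carry over. Pictures are saved under pics/ and viewed, at most 10 in all, crops included, and the job is handed in when it is done.

```bash
ls; mkdir -p pics; cat > h.py <<'E'
import numpy as np,cv2
from bench import sense,snapshot,calibration
def K(n):
    c=calibration(n); f=200/np.tan(np.radians(c["fovy"])/2); return c,f
def cloud(n,d):
    c,f=K(n); v,u=np.mgrid[0:400,0:640]
    P=np.stack([(u-c["cx"])/f*d,(v-c["cy"])/f*d,d],-1)
    R=cv2.Rodrigues(np.array(c["rvec"],float))[0]
    return (P-np.array(c["tvec"]).ravel())@R
E
python3 - <<'E'
from h import *
for n in("scene","top"):
    p,d=snapshot(n); cv2.imwrite(f"pics/{n}0.png",p[...,::-1]); np.savez(f"{n}0.npz",p=p,d=d); print(n,calibration(n))
p,d=snapshot("wrist");print(calibration("wrist"),sense())
np.savez("w0.npz",p=p,d=d)
E
```

```text
pics
scene {'fovy': 50.538864147692315, 'cx': 313.8036965063697, 'cy': 201.57581780632367, 'rvec': array([ 0.74388771,  2.78460566, -0.81219092]), 'tvec': array([ 430.7634624 , -214.26685125, 1421.51437311])}
top {'fovy': 53.85800116607873, 'cx': 319.0050597164698, 'cy': 200.03874605677237, 'rvec': array([ 2.14727611, -2.16084736,  0.13351961]), 'tvec': array([ 68.35841978, 526.32173863, 957.95087974])}
{'fovy': 65.70646984690485, 'cx': 321.33147388840393, 'cy': 194.91037344168876, 'tool_from_camera': array([[-1.46310748e-03, -9.52290364e-01, -3.05189975e-01,
         7.79904606e+01],
       [ 9.99998801e-01, -1.54799533e-03,  3.61588197e-05,
         5.37980286e-01],
       [-5.06866353e-04, -3.05189557e-01,  9.52291488e-01,
        -1.19581245e+02],
       [ 0.00000000e+00,  0.00000000e+00,  0.00000000e+00,
         1.00000000e+00]])} {'time': 0.15, 'joint_pos': array([ 6.40352964e+01,  7.50723925e+00,  8.53160906e+01, -5.71737480e-05,
        8.72607028e+01, -4.89284751e+00]), 'qd': array([-0.0547143 , -0.01229264, -0.17001142,  0.02802726, -0.09622649,
        0.06699112]), 'joint_efforts': array([ 1.34475085e-04, -5.70070088e+01, -5.01154232e+01, -3.53940295e-04,
        9.93148395e-03,  1.01062574e-05]), 'tool_pos': array([215.52679096, 559.5301548 , 252.45282348]), 'tcp_rot': array([-1.79916269e+02, -7.11045397e-03,  1.58928142e+02]), 'ft_force': array([ 0.12836289, -0.46818031, -0.68538889]), 'wrist_torque': array([ 0.0036181 , -0.01687642, -0.03917497]), 'grip_force': 0.0, 'finger_gap': 85.32423549855108}
```

View pics/top0.png

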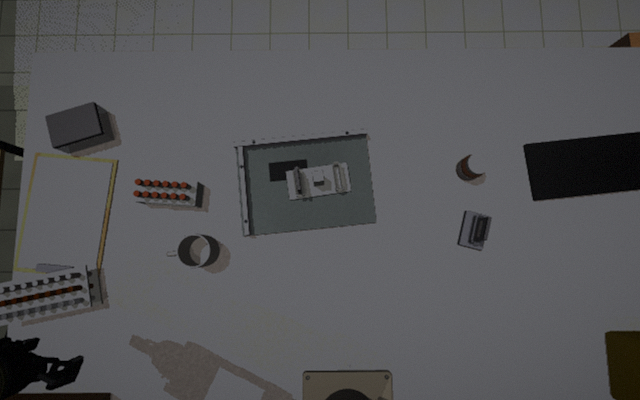

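View pics/scene0.png

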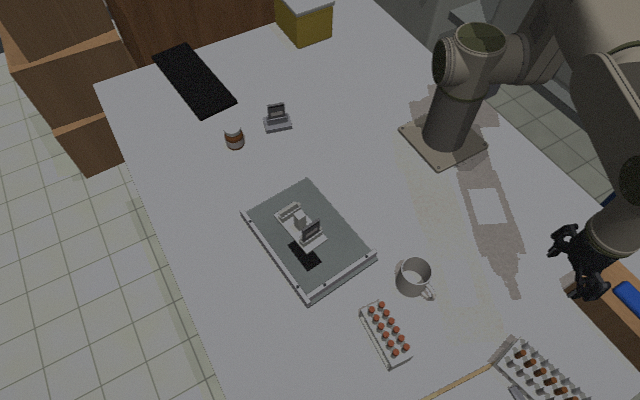

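The top view shows the deck corner at about (240,143), with the rack at (319,181) and its full slot on the left at (297,181). The stand with the cassette is at (477,231), the jar at (469,168), the mug at (198,251) and the tube rack at (168,192). The scene view agrees.

```bash
python3 - <<'E'
from h import *
z=np.load("top0.npz");p,d=z["p"],z["d"];W=cloud("top",d)
def box(n,u0,u1,v0,v1,z0,z1):
    w=W[v0:v1,u0:u1].reshape(-1,3); m=(d[v0:v1,u0:u1].ravel()>0)&(w[:,2]>z0)&(w[:,2]<z1); w=w[m]
    r=cv2.minAreaRect(w[:,:2].astype(np.float32)); print(n,len(w),w.mean(0).round(1),np.round(r[0],1),np.round(r[1],1),round(r[2],1))
box("table",400,440,250,300,-50,50)
box("stand base",450,500,200,260,5,22)
box("cassette top",450,500,200,260,70,150)
box("deck",330,370,205,220,-5,30)
box("rack base",280,360,155,205,13,26)
box("post",308,330,165,195,77,100)
box("racked",285,307,160,200,85,120)
box("sidefence",234,252,140,240,28,50); box("farfence",234,372,125,150,28,50)
for n,a in(("jar",(450,490,150,190)),("mug",(160,225,230,275)),("tubes",(130,210,170,215))): box(n,*a,40,140)
w=W[215:245,465:490];print(w[::3,::3,2].round(0).astype(int))
E
```

```text
table 1993 [ 338.8 -189.     0. ] [ 339.1 -189.5] [101.3 124.8] 88.4
stand base 486 [ 445.9 -313.7   16.8] [ 445.4 -317.8] [ 77.6 134.8] 81.1
cassette top 193 [ 449.2 -325.5   89.7] [ 449.2 -327.4] [10.  55.5] 74.2
deck 599 [498.3 -12.9  10.2] [498.4 -13.2] [100.7  36.9] 89.7
rack base 1356 [577.6  63.   17.7] [583.4  63.6] [205.7 128.7] 89.6
post 120 [577.3  66.1  84.6] [577.9  66.2] [26.2 25.8] 9.4
racked 84 [570.4 115.5  97.6] [570.9 115.7] [55.6  8.1] 7.7
sidefence 580 [571.7 255.   37.6] [560.2 260. ] [ 44.4 240.6] 89.8
farfence 759 [685.7 114.2  37.2] [686.8 111.3] [ 20.9 343.3] 7.0
jar 554 [ 605.  -316.9   71.8] [ 606.6 -320.8] [56.6 55.5] 81.9
mug 612 [401.4 364.8  73. ] [394.7 368.7] [ 79.2 103.4] 36.8
tubes 1539 [545.2 436.3  68.4] [547.8 442.7] [152.8  60.6] 85.7
[[ 12  21  15  22  16  45  15  -1  -2]
 [ 19  16  21  26  44  36  65  83 100]
 [ 20  16  21  27  42  53  72  87 100]
 [ 16  18  17  35  39  58  75  94  97]
 [ 17  21  17  42  43  60  79  96  99]
 [ 19  16  23  48  42  65  84  99  97]
 [ 17  17  26  48  52  70  86  98   1]
 [ 18  19  29  42  49  71  88  99   1]
 [ 19  20  34  38  55  76  93  99  -1]
 [ 20  19  35  42  42  43  22   0   1]]
```

```bash
cat >> h.py <<'E'
def pose():
    s=sense(); from scipy.spatial.transform import Rotation as Ro
    return np.array(s["tool_pos"]),Ro.from_euler("xyz",s["tcp_rot"],degrees=True).as_matrix(),s
def to(x,y,z,yaw):
    t,R,s=pose(); d=R.T@(np.array([x,y,z])-t)/10
    a=(s["tcp_rot"][2]-yaw+180)%360-180
    print("row",d.round(2),round(float(np.radians(a)),3),"at",t.round(1),s["tcp_rot"].round(1),"n>=",max(np.linalg.norm(d)/5,abs(a)/8.59).round(1))
E
python3 - <<'E'
from h import *
z=np.load("top0.npz");p,d=z["p"],z["d"];W=cloud("top",d)
w=W[200:260,450:500].reshape(-1,3);w=w[(w[:,2]>94)&(w[:,2]<115)]
print(w.mean(0),np.median(w[:,2]),cv2.minAreaRect(w[:,:2].astype(np.float32)),len(w))
to(480,100,290,164); 
E
```

```text
[ 448.84940193 -327.0202479    97.69681216] 97.70809670465626 ((449.155029296875, -327.30902099609375), (9.807011604309082, 55.150909423828125), 73.3389663696289) 95
row [-41.2  -33.38  -3.71] -0.089 at [215.5 559.5 252.5] [-179.9   -0.   158.9] n>= 10.6
```

```bash
python3 -m crank '[[-41.2,-33.4,-3.7,-0.09,4],[-41.2,-33.4,-3.7,-0.09,4],[-41.2,-33.4,-3.7,-0.09,4],[-41.2,-33.4,-3.7,-0.09,4],[-41.2,-33.4,-3.7,-0.09,4],[-41.2,-33.4,-3.7,-0.09,4],[-41.2,-33.4,-3.7,-0.09,4],[-41.2,-33.4,-3.7,-0.09,4],[-41.2,-33.4,-3.7,-0.09,4],[-41.2,-33.4,-3.7,-0.09,4],[-41.2,-33.4,-3.7,-0.09,4],[-41.2,-33.4,-3.7,-0.09,4],[-41.2,-33.4,-3.7,-0.09,4]]' 40; python3 -c "
from h import *
to(449,-327,200,163.5)"
```

```text
time: 1.45
tool_pos: [480.0, 99.6, 289.9]
tcp_rot: [180.0, -0.1, 164.0]
ft_force: [0.1, 0.9, -0.0]
finger_gap: 40.1
grip_force: 0.0
row [ -8.81 -41.86   8.99] 0.008 at [480.   99.6 289.9] [ 1.80e+02 -1.00e-01  1.64e+02] n>= 8.7
```

```bash
python3 -m crank '[[-8.8,-41.9,9,0.01,4],[-8.8,-41.9,9,0.01,4],[-8.8,-41.9,9,0.01,4],[-8.8,-41.9,9,0.01,4],[-8.8,-41.9,9,0.01,4],[-8.8,-41.9,9,0.01,4],[-8.8,-41.9,9,0.01,4],[-8.8,-41.9,9,0.01,4],[-8.8,-41.9,9,0.01,4],[-8.8,-41.9,9,0.01,4],[-8.8,-41.9,9,0.01,4],[-8.8,-41.9,9,0.01,4]]'
cat >> h.py <<'E'
def wcloud():
    t,R,s=pose(); p,d=snapshot("wrist"); c=calibration("wrist"); f=200/np.tan(np.radians(c["fovy"])/2)
    v,u=np.mgrid[0:400,0:640]; a=u-c["cx"]; b=v-c["cy"]; r=np.hypot(a,b)+1e-9; th=r/f
    k=np.tan(th)/r*d; P=np.stack([a*k,b*k,d],-1); M=np.array(c["tool_from_camera"])
    T=P@M[:3,:3].T+M[:3,3]; W=T@R.T+t; W[d<=0]=np.nan
    return p,d,W
E
python3 - <<'E'
from h import *
p,d,W=wcloud(); cv2.imwrite("pics/w1.png",p[...,::-1]); np.savez("w1.npz",p=p,W=W)
m=(W[...,2]>92)&(W[...,2]<104)&(np.hypot(W[...,0]-449,W[...,1]+327)<50)
w=W[m];v,u=np.nonzero(m);print(len(w),w.mean(0),u.mean(),v.mean(),cv2.minAreaRect(w[:,:2].astype(np.float32)))
E
```

```text
time: 2.65
tool_pos: [450.4, -325.3, 200.4]
tcp_rot: [180.0, -0.0, 163.6]
ft_force: [-0.3, -0.0, -0.5]
finger_gap: 39.7
grip_force: 0.0
715 [ 448.24555942 -326.53578979   96.8599436 ] 318.25734265734263 200.37482517482516 ((450.52337646484375, -327.5191650390625), (7.836996078491211, 56.562950134277344), 73.62269592285156)
```

View pics/w1.png

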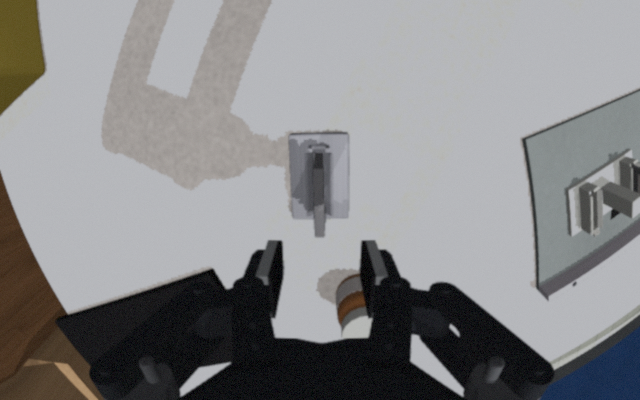

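The wrist view shows the cassette's top edge centred at (318,200), between the open fingers (columns 270–370), with the jar clear at (352,300). Top height is 97 mm and size 8×56, as expected. I'll go down, grip and lift.

```bash
python3 -c "
from h import *
to(450.5,-327.5,78,163.6)"
```

```text
row [-0.05 -0.21 12.26] 0.001 at [ 450.5 -325.4  200.6] [180.    0.  163.6] n>= 2.5
```

```bash
python3 -m crank '[[0,-0.2,4,0,4],[0,-0.2,8,0,4],[0,-0.2,11,0,4],[0,-0.2,12.2,0,4],[0,-0.2,12.2,0,4],[0,-0.2,12.2,0,4]]'; python3 -c "
from h import *
for i in range(3): to(450.5,-327.5,78,163.6)"
```

```text
time: 3.3
tool_pos: [450.3, -329.1, 80.1]
tcp_rot: [-179.9, 0.1, 163.6]
ft_force: [0.1, -0.2, 0.5]
finger_gap: 40.0
grip_force: 0.0
row [0.03 0.15 0.21] -0.001 at [ 450.3 -329.1   80.1] [-1.799e+02  1.000e-01  1.636e+02] n>= 0.1
row [0.03 0.15 0.21] -0.001 at [ 450.3 -329.1   80.1] [-1.799e+02  1.000e-01  1.636e+02] n>= 0.1
row [0.03 0.15 0.21] -0.001 at [ 450.3 -329.1   80.1] [-1.799e+02  1.000e-01  1.636e+02] n>= 0.1
```

```bash
python3 -m crank '[[0,0.15,0.2,0,4],[0,0.15,0.2,0,3],[0,0.15,0.2,0,1.5],[0,0.15,0.2,0,0.3],[0,0.15,0.2,0,0.3],[0,0.15,0.2,0,0.3],[0,0.15,0.2,0,0.3],[0,0.15,0.2,0,0.3]]' 40
```

```text
time: 4.1
tool_pos: [450.1, -327.9, 77.2]
tcp_rot: [-180.0, 0.1, 163.5]
ft_force: [-1.3, 0.6, 6.2]
finger_gap: 7.3
grip_force: 40.5
```

```bash
python3 -m crank '[[0,0,-1,0,0.3],[0,0,-2.5,0,0.3],[0,0,-5,0,0.3],[0,0,-9,0,0.3],[0,0,-13,0,0.3],[0,0,-15,0,0.3],[0,0,-15,0,0.3],[0,0,-15,0,0.3]]'; python3 -c "
from h import *
to(582,-25,228,-172)"
```

```text
time: 4.9
tool_pos: [449.7, -327.5, 226.9]
tcp_rot: [-180.0, 0.1, 163.5]
ft_force: [1.0, -0.1, -2.2]
finger_gap: 7.5
grip_force: 39.5
row [-4.1  32.76 -0.13] -0.427 at [ 449.7 -327.5  226.9] [-1.800e+02  1.000e-01  1.635e+02] n>= 6.6
```

```bash
python3 -m crank '[[-1,6,0,-0.1,0.3],[-1.5,10,0,-0.2,0.3],[-2,14,0,-0.3,0.3],[-3,18,0,-0.4,0.3],[-3,22,0,-0.43,0.3],[-4.1,26,0,-0.43,0.3],[-4.1,30,0,-0.43,0.3],[-4.1,32,0,-0.43,0.3],[-4.1,32.8,0,-0.43,0.3],[-4.1,32.8,0,-0.43,0.3],[-4.1,32.8,0,-0.43,0.3],[-4.1,32.8,0,-0.43,0.3]]'
python3 - <<'E'
from h import *
p,d,W=wcloud(); cv2.imwrite("pics/w2.png",p[...,::-1]); np.savez("w2.npz",p=p,W=W); print(pose()[0],pose()[2]["tcp_rot"])
def box(n,x,y,r,z0,z1):
    m=(W[...,2]>z0)&(W[...,2]<z1)&(np.hypot(W[...,0]-x,W[...,1]-y)<r)
    w=W[m];v,u=np.nonzero(m)
    print(n,len(w),w.mean(0).round(1),u.mean().round(),v.mean().round(),[np.round(q,1) for q in cv2.minAreaRect(w[:,:2].astype(np.float32))])
box("post",577,66,28,78,92); box("racked",570,115.5,35,93,104); box("lips e",584,17,38,35,52); box("lips f",570,115.5,38,35,52)
E
```

```text
time: 6.1
tool_pos: [581.6, -25.9, 226.0]
tcp_rot: [-180.0, -0.0, -171.9]
ft_force: [1.0, 0.2, -0.7]
finger_gap: 7.4
grip_force: 39.6
[581.76368817 -25.91793659 226.12524304] [-1.79989779e+02 -2.01299350e-02 -1.71949688e+02]
post 759 [579.6  65.7  83.5] 419.0 199.0 [array([580.2,  66.6]), array([26.1, 26.9]), np.float64(8.3)]
racked 500 [572.3 115.4  96.6] 473.0 203.0 [array([573. , 116.1]), array([55.7,  9.1]), np.float64(8.6)]
lips e 1047 [585.2  20.   42.9] 365.0 186.0 [array([584.4,  29.6]), array([71.3, 50.6]), np.float64(8.5)]
lips f 801 [569.7 110.7  43. ] 448.0 184.0 [array([572.3, 111.8]), array([25.2, 70.9]), np.float64(88.5)]
```

View pics/w2.png

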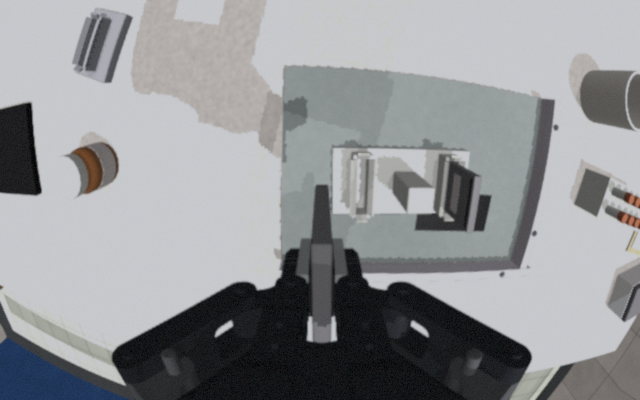

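The empty slot is at (359,185), the post top at (412,190), and the racked cassette at (465,195). The held cassette is near (320,250). Next I'll measure the slot lips in the rack frame, and the held cassette in the same view.

```bash
python3 - <<'E'
from h import *
z=np.load("w2.npz");W=z["W"];p=z["p"]
a=np.radians(8.4);ex=np.array([np.cos(a),np.sin(a)]);ey=np.array([-ex[1],ex[0]])
L=W[...,:2]-np.array([580.2,66.6]);lx=L@ex;ly=L@ey;Z=W[...,2]
m=(abs(ly+50)<24)&(abs(lx)<48)&(Z>15)&(Z<56)
for y in range(-70,-29,3):
    k=m&(abs(ly-y)<1.5)&(abs(lx)<22); k2=k&(Z>40)
    print(y,k.sum(),np.round(np.percentile(Z[k],[5,50,95]),0) if k.any() else'')
k=m&(Z>42);print("lip x",np.percentile(lx[k],[1,99]),"y",np.percentile(ly[k],[1,99]))
# base edges
k=(Z>14)&(Z<24)&(abs(lx)<60)&(abs(ly)<110)&(p.min(-1)>140);print("base",np.percentile(lx[k],[1,99]),np.percentile(ly[k],[1,99]))
# held
t=np.array([581.7,-25.9,226.1]);b=np.radians(8.05);tx=np.array([np.cos(b),np.sin(b)]);ty=np.array([-tx[1],tx[0]])
H=W[...,:2]-t[:2];hx=H@tx;hy=H@ty
k=(abs(hx)<45)&(abs(hy)<12)&(Z>t[2]-70)&(Z<t[2]+60)
v,u=np.nonzero(k);print("held",k.sum(),np.percentile(hx[k],[2,50,98]),np.percentile(hy[k],[2,50,98]),np.percentile(Z[k]-t[2],[2,50,98]),u.min(),u.max(),v.min(),v.max())
for zz in range(-60,30,10):
    q=k&(abs(Z-t[2]-zz)<5); 
    if q.any(): print(zz,q.sum(),np.percentile(hx[q],[2,50]).round(1),np.percentile(hy[q],[5,50,95]).round(1))
E
```

```text
-70 113 [16. 17. 18.]
-67 96 [16. 17. 18.]
-64 100 [16. 17. 18.]
-61 216 [16. 44. 46.]
-58 102 [41. 43. 45.]
-55 33 [39. 40. 41.]
-52 84 [16. 17. 18.]
-49 102 [16. 17. 18.]
-46 108 [16. 17. 18.]
-43 253 [17. 33. 43.]
-40 133 [42. 44. 46.]
-37 68 [44. 45. 46.]
-34 0 
-31 78 [16. 17. 18.]
lip x [-36.68238179  35.64019089] y [-62.29914365 -36.77097782]
base [-37.20982358  36.7086352 ] [-78.62738116  76.62767772]
held 8636 [-27.5280144  -11.50928923  15.72933364] [-11.39842756   0.17106863  11.32675112] [-37.22917265  20.26939001  59.30498116] 276 365 184 362
-60 37 [-27.8 -27.2] [-3.   0.7  3.8]
-50 75 [-27.7 -27.2] [-3.5  0.2  3.8]
-40 82 [-27.8 -27.3] [-3.6  0.2  3.9]
-30 97 [-27.6 -27.2] [-3.4  0.2  3.7]
-20 201 [-27.8 -26.8] [-9.1 -0.3  9.9]
-10 395 [-27.7 -10.9] [-11.1  -0.2  10.3]
0 505 [-27.7 -10.8] [-11.1  -0.2  10.4]
10 843 [-27.6 -10.6] [-8.7  0.6  9.4]
20 2812 [-27.3  -9.9] [-8.3  0.2  8.2]
```

```bash
python3 -c "
from h import *
to(586.5,17.2,118,-171.6)"
```

```text
row [-1.08  4.2  10.81] -0.006 at [581.8 -25.9 226.1] [-180.    -0.  -171.9] n>= 2.3
```

```bash
python3 -m crank '[[-1.08,4.2,0,-0.006,0.3],[-1.08,4.2,3,-0.006,0.3],[-1.08,4.2,7,-0.006,0.3],[-1.08,4.2,10,-0.006,0.3],[-1.08,4.2,10.8,-0.006,0.3],[-1.08,4.2,10.8,-0.006,0.3],[-1.08,4.2,10.8,-0.006,0.3],[-1.08,4.2,10.8,-0.006,0.3]]'
python3 - <<'E'
from h import *
to(586.5,17.2,118,-171.6)
p,d,W=wcloud(); cv2.imwrite("pics/w3.png",p[...,::-1])
t,R,s=pose();print(t)
a=np.radians(8.4);ex=np.array([np.cos(a),np.sin(a)]);ey=np.array([-ex[1],ex[0]])
L=W[...,:2]-np.array([586.95,17.45]);lx=L@ex;ly=L@ey;Z=W[...,2]
k=(abs(lx)<48)&(abs(ly)<20)&(Z>40)&(Z<49);print("lips",k.sum(),np.percentile(lx[k],[1,99]),np.percentile(ly[k],[1,50,99]))
for s_ in(-1,1):
    q=k&(ly*s_>0); print(s_,q.sum(),np.percentile(lx[q],[1,99]),np.percentile(ly[q],[1,50,99]))
k=(lx<-20)&(lx>-40)&(abs(ly)<8)&(Z>60)&(Z<95);print("held",k.sum(),np.percentile(lx[k],[2,50]),np.percentile(ly[k],[2,50,98]))
E
```

```text
time: 6.95
tool_pos: [588.5, 18.1, 120.9]
tcp_rot: [-180.0, 0.2, -171.5]
ft_force: [-0.1, -0.2, -1.4]
finger_gap: 7.9
grip_force: 39.6
row [ 0.21 -0.06  0.29] 0.001 at [588.5  18.1 120.9] [-180.     0.2 -171.5] n>= 0.1
[588.37700933  18.22539121 120.78348461]
lips 1464 [-36.38653874  18.73488025] [-12.778785    -2.01639717  12.9628052 ]
-1 761 [-36.38948436  19.18872218] [-12.89997176  -9.26366032  -0.10047642]
1 703 [-36.38430222  18.20828889] [ 0.56944982  9.60725518 13.00964111]
held 277 [-26.0393324  -25.41858318] [-3.23298895  0.62655501  4.51210168]
```

View pics/w3.png

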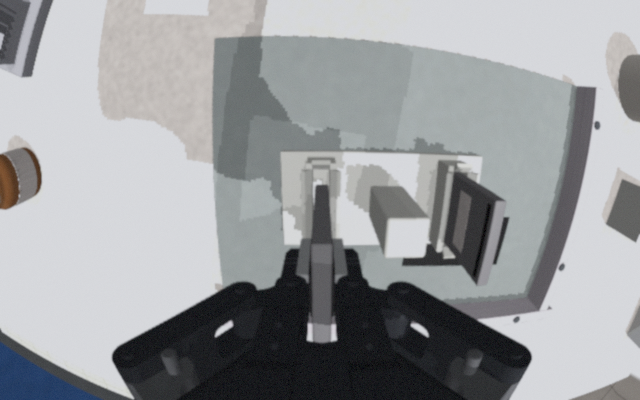

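The held cassette is over the empty slot at (320,190), about 2 mm off in x and 0.6 mm in y. I'll correct that and lower it.

```bash
python3 -m crank '[[0.21,-0.06,0,0,0.3],[0.21,-0.06,0.5,0,0.3],[0.21,-0.06,1,0,0.3],[0.21,-0.06,1.5,0,0.3],[0.21,-0.06,2,0,0.3],[0.21,-0.06,2.4,0,0.3],[0.21,-0.06,2.4,0,0.3],[0.21,-0.06,2.4,0,0.3]]'
```

```text
time: 7.8
tool_pos: [584.6, 17.6, 94.1]
tcp_rot: [180.0, -0.0, -171.5]
ft_force: [0.8, -0.1, -0.6]
finger_gap: 7.7
grip_force: 39.7
```

```bash
python3 -m crank '[[0,0,0.3,0,0.3],[0,0,0.6,0,0.3],[0,0,0.9,0,0.3],[0,0,1.2,0,0.3],[0,0,1.4,0,0.3],[0,0,1.4,0,0.3],[0,0,1.4,0,0.3]]'
python3 - <<'E'
from h import *
for i in range(2):
    p,d,W=wcloud(); t,R,s=pose();print(t,s["ft_force"])
a=np.radians(8.4);ex=np.array([np.cos(a),np.sin(a)]);ey=np.array([-ex[1],ex[0]])
L=W[...,:2]-np.array([586.95,17.45]);lx=L@ex;ly=L@ey;Z=W[...,2]
k=(abs(lx)<48)&(abs(ly)<20)&(Z>38)&(Z<49);print("lips",k.sum(),np.percentile(lx[k],[1,99]),np.percentile(ly[k],[1,50,99]))
k=(lx<-15)&(lx>-34)&(abs(ly)<8)&(Z>50)&(Z<75);print("held",k.sum(),np.percentile(lx[k],[2,50]),np.percentile(ly[k],[2,50,98]))
E
```

```text
time: 8.5
tool_pos: [584.8, 17.6, 80.3]
tcp_rot: [-180.0, -0.0, -171.5]
ft_force: [-0.7, -0.0, -0.6]
finger_gap: 7.6
grip_force: 39.7
[584.90478781  17.60035011  80.39341174] [ 0.31991849 -0.75398756 -0.65025127]
[584.95658607  17.63943687  80.47339695] [ 0.34282705  0.22410485 -0.5091441 ]
lips 1651 [-36.73271942  -2.82565253] [-12.66468202  -0.40842717  12.99450376]
held 312 [-29.67350456 -29.19614322] [-3.05478053  0.64480578  4.42662795]
```

```bash
python3 -m crank '[[-0.12,-0.04,0.1,0,0.3],[-0.12,-0.04,0.2,0,0.3],[-0.12,-0.04,0.25,0,0.3],[-0.12,-0.04,0.25,0,0.3],[-0.12,-0.04,0.25,0,0.3]]'
```

```text
time: 9.1
tool_pos: [586.0, 17.4, 77.7]
tcp_rot: [180.0, -0.0, -171.5]
ft_force: [0.2, -0.0, -0.6]
finger_gap: 7.5
grip_force: 39.7
```

```bash
python3 -m crank '[[0,0,0.1,0,0.3],[0,0,0.15,0,0.3],[0,0,0.15,0,0.3]]';  python3 -m crank '[[0,0,0.1,0,0.3],[0,0,0.15,0,0.3],[0,0,0.15,0,0.3]]'
```

```text
time: 9.4
tool_pos: [586.4, 17.4, 77.2]
tcp_rot: [-180.0, 0.0, -171.5]
ft_force: [-3.5, 0.7, 5.6]
finger_gap: 7.3
grip_force: 40.7
time: 9.7
tool_pos: [587.0, 17.3, 77.2]
tcp_rot: [-180.0, 0.1, -171.5]
ft_force: [-6.0, 0.1, 14.8]
finger_gap: 7.6
grip_force: 42.0
```

Firm contact at the expected height, so the cassette is fully down. I'll release with a partial opening, since the post is close, and rise.

```bash
python3 -m crank '[[0,0,-0.1,0,0.3],[0,0,-0.1,0,1.2],[0,0,-0.1,0,2.2],[0,0,-0.1,0,2.2],[0,0,-0.1,0,2.2],[0,0,-2,0,2.2],[0,0,-5,0,2.2],[0,0,-9,0,2.2],[0,0,-13,0,2.2],[0,0,-15,0,2.2],[0,0,-15,0,2.2],[0,0,-15,0,2.2]]'
python3 -c "
from h import *
to(570,66.6,225,98.4)"
```

```text
time: 10.9
tool_pos: [586.1, 17.4, 224.7]
tcp_rot: [-180.0, 0.0, -171.5]
ft_force: [-0.6, 0.5, 0.3]
finger_gap: 22.2
grip_force: 0.0
row [ 0.87  5.11 -0.03] 1.572 at [586.1  17.4 224.7] [-180.     0.  -171.5] n>= 10.5
```

```bash
python3 -m crank '[[0,4.9,0,0.15,5],[0,4.9,0,0.3,5],[0,4.9,0,0.45,5],[0,4.9,0,0.6,5],[0,4.9,0,0.75,5],[0,4.9,0,0.9,5],[0,4.9,0,1.05,5],[0,4.9,0,1.2,5],[0,4.9,0,1.35,5],[0,4.9,0,1.5,5],[0,4.9,0,1.57,5],[0,4.9,0,1.57,5],[0,4.9,0,1.57,5]]'
python3 - <<'E'
from h import *
p,d,W=wcloud(); cv2.imwrite("pics/w4.png",p[...,::-1]); np.savez("w4.npz",p=p,W=W)
def box(n,x,y,r,z0,z1):
    m=(W[...,2]>z0)&(W[...,2]<z1)&(np.hypot(W[...,0]-x,W[...,1]-y)<r)
    w=W[m]; print(n,len(w),w.mean(0).round(1),[np.round(q,1) for q in cv2.minAreaRect(w[:,:2].astype(np.float32))],np.percentile(w[:,2],98).round(1))
box("post",578,66,28,80,92); box("racked",572,116,35,94,104);box("new",587,17,35,94,104)
Z=W[...,2];g=W[(Z>33)&(Z<43)]
f=g[(g[:,0]>650)&(g[:,0]<710)&(g[:,1]>0)&(g[:,1]<200)]
print(len(f),cv2.minAreaRect(f[:,:2].astype(np.float32)) if len(f)>9 else'')
t=pose();print(t[0],t[2]["tcp_rot"])
E
```

```text
time: 12.2
tool_pos: [578.0, 65.8, 223.0]
tcp_rot: [-179.8, -0.0, 98.7]
ft_force: [0.4, 0.2, -0.1]
finger_gap: 50.0
grip_force: 0.0
post 831 [580.2  68.   83.8] [array([580.5,  67.9]), array([25.5, 26.1]), np.float64(8.1)] 85.4
racked 711 [573.4 116.9  96.9] [array([573.4, 117. ]), array([54.5,  8.9]), np.float64(7.4)] 98.3
new 542 [587.4  18.7  96.6] [array([587.6,  18.8]), array([55.6,  8.9]), np.float64(8.3)] 98.2
2067 ((690.67578125, 100.01467895507812), (13.828426361083984, 201.27845764160156), 5.41160249710083)
[578.22812111  65.85869546 223.47369153] [-1.79882997e+02 -1.68041851e-02  9.86768360e+01]
```

View pics/w4.png

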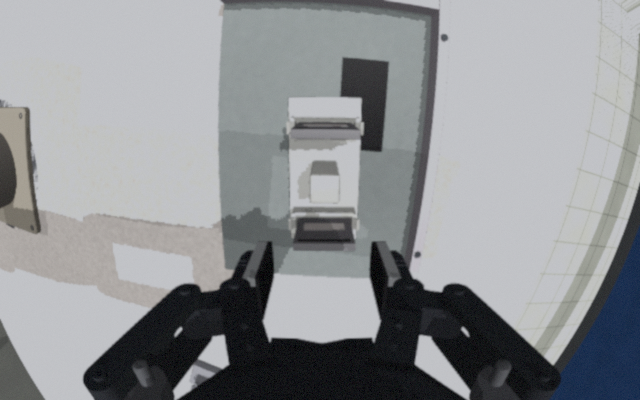

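Both cassettes stand fully down, with their tops at 98 mm: (325,130) for the new one and (325,232) for the old. The post is at (325,182), centred between the fingers. Next I'll fit the fences and work out the descent.

```bash
python3 - <<'E'
from h import *
to(580.3,67.3,73,98.2)
z=np.load("top0.npz");W0=cloud("top",z["d"]);W1=np.load("w4.npz")["W"]
def fit(n,W,lo,hi,ax):
    w=W.reshape(-1,3);w=w[(w[:,2]>35)&(w[:,2]<41)];w=w[(w[:,0]>lo[0])&(w[:,0]<hi[0])&(w[:,1]>lo[1])&(w[:,1]<hi[1])][:,:2]
    if len(w)<30: print(n,len(w));return
    vx,vy,x,y=cv2.fitLine(w.astype(np.float32),cv2.DIST_HUBER,0,.01,.01).ravel()
    nrm=np.array([-vy,vx]);o=(w-[x,y])@nrm
    print(n,len(w),"ang",np.degrees(np.arctan2(vy,vx)).round(2),"c",round(float(x),1),round(float(y),1),"w",np.percentile(o,[3,97]).round(1))
for n,W in(("top",W0),("wrist",W1)):
    fit(n+" far",W,(655,-80),(720,225),1); fit(n+" side",W,(430,235),(650,290),0)
E
```

```text
row [ 0.11  0.26 15.05] 0.008 at [578.2  65.9 223.5] [-179.9   -0.    98.7] n>= 3.0
top far 484 ang -84.62 c 689.7 81.5 w [-5.6  6.1]
top side 370 ang 5.66 c 541.4 253.8 w [-5.9  5.9]
wrist far 2472 ang -84.55 c 690.0 102.4 w [-5.6  5.9]
wrist side 150 ang 9.8 c 633.2 259.2 w [-2.8  3. ]
```

```bash
python3 -m crank '[[0.1,0.25,3,0.01,5],[0.1,0.25,7,0.01,5],[0.1,0.25,11,0.01,5],[0.1,0.25,14,0.01,5],[0.1,0.25,14.9,0.01,5],[0.1,0.25,14.9,0.01,5],[0.1,0.25,14.9,0.01,5]]'
python3 -c "
from h import *
to(580.3,67.3,73,98.2)"
```

```text
time: 12.95
tool_pos: [582.3, 67.3, 77.5]
tcp_rot: [179.9, 0.0, 98.0]
ft_force: [0.7, 0.4, 0.9]
finger_gap: 50.2
grip_force: 0.0
row [ 0.03 -0.2   0.45] -0.004 at [582.3  67.3  77.5] [179.9   0.   98. ] n>= 0.1
```

```bash
python3 -m crank '[[0,-0.1,0.3,0,5],[0,-0.1,0.3,0,4],[0,-0.1,0.3,0,3],[0,-0.1,0.3,0,2],[0,-0.1,0.3,0,2],[0,-0.1,0.3,0,2],[0,-0.1,0.3,0,2],[0,-0.1,0.3,0,2]]' 80
python3 -c "
from h import *
to(580.3,67.3,73,98.2)"
```

```text
time: 13.75
tool_pos: [580.9, 67.1, 73.9]
tcp_rot: [179.9, 0.0, 98.0]
ft_force: [-2.7, -0.1, 6.0]
finger_gap: 25.2
grip_force: 80.3
row [ 0.03 -0.06  0.09] -0.004 at [580.9  67.1  73.9] [179.9   0.   98. ] n>= 0.0
```

```bash
python3 -c "
from h import *
to(629.2,167.7,73.9,95.5)"
```

```text
row [9.29 6.18 0.01] 0.043 at [580.9  67.1  73.9] [179.9   0.   98. ] n>= 2.2
```

```bash
python3 -m crank '[[0.2,0.1,-0.02,0,2],[0.6,0.4,-0.02,0.005,2],[1.2,0.8,-0.02,0.01,2],[1.8,1.2,-0.02,0.01,2],[2.5,1.7,-0.02,0.015,2],[3.2,2.1,-0.02,0.015,2],[4,2.7,-0.02,0.02,2],[4.8,3.2,-0.02,0.025,2],[5.6,3.7,-0.02,0.03,2],[6.4,4.3,-0.02,0.035,2],[7.2,4.8,-0.02,0.04,2],[7.9,5.3,-0.02,0.043,2],[8.5,5.7,-0.02,0.043,2],[9,6,-0.02,0.043,2],[9.3,6.2,-0.02,0.043,2],[9.3,6.2,-0.02,0.043,2],[9.3,6.2,-0.02,0.043,2]]'
python3 - <<'E'
from h import *
p,d,W=wcloud(); cv2.imwrite("pics/w5.png",p[...,::-1]); np.savez("w5.npz",p=p,W=W)
to(636.4,176.4,73.9,95.5)
Z=W[...,2]
k=(Z>34)&(Z<41)
def fit(n,m):
    w=W[m][:,:2]; 
    if len(w)<30: print(n,len(w));return
    vx,vy,x,y=cv2.fitLine(w.astype(np.float32),cv2.DIST_HUBER,0,.01,.01).ravel();o=(w-[x,y])@[-vy,vx]
    print(n,len(w),np.degrees(np.arctan2(vy,vx)).round(2),x,y,np.percentile(o,[3,97]).round(1))
fit("far",k&(W[...,0]>665)&(W[...,0]<710)&(W[...,1]>-60)&(W[...,1]<220))
fit("side",k&(W[...,1]>240)&(W[...,1]<290)&(W[...,0]<670))
t=pose()[0]
for n,o in(("new",-50),("racked",50)):
    c=t[:2]+o*np.array([-.096,.995]); m=(Z>92)&(Z<104)&(np.hypot(W[...,0]-c[0],W[...,1]-c[1])<34)
    w=W[m];print(n,len(w),[np.round(q,1) for q in cv2.minAreaRect(w[:,:2].astype(np.float32))],np.percentile(w[:,2],98)) if len(w)>9 else print(n,len(w))
E
```

```text
time: 15.45
tool_pos: [629.6, 168.3, 74.0]
tcp_rot: [179.9, -0.0, 95.5]
ft_force: [1.7, 1.5, 6.0]
finger_gap: 24.8
grip_force: 80.1
row [0.75 0.76 0.01] 0.0 at [629.5 168.2  74. ] [179.9  -0.   95.5] n>= 0.2
far 2578 -84.15 682.12305 183.19653 [-5.4  6. ]
side 8220 5.52 575.57544 258.05057 [-5.7  5.8]
new 0
racked 4449 [array([624.7, 217. ]), array([56.2,  9.2]), np.float64(5.3)] 98.1749799157343
```

View pics/w5.png

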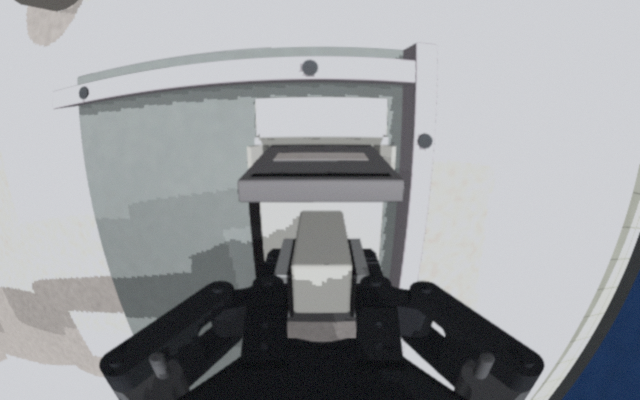

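The rack is gripped at the post (322,270), close to the side fence (row 75) and the far fence (column 405). The racked cassette is upright at (322,180). I'll ease it in, side fence first.

```bash
python3 -m crank '[[0.2,0,0,0,2],[0.4,0,0,0,2],[0.6,0,0,0,2],[0.7,0,0,0,2],[0.8,0,0,0,2],[0.8,0,0,0,2]]'; python3 -m crank '[[0.1,0,0,0,2],[0.15,0,0,0,2],[0.15,0,0,0,2]]'
```

```text
time: 16.1
tool_pos: [628.7, 175.3, 73.9]
tcp_rot: [179.9, 0.0, 95.5]
ft_force: [0.6, -2.8, 6.2]
finger_gap: 25.2
grip_force: 80.3
time: 16.4
tool_pos: [628.6, 176.7, 73.9]
tcp_rot: [179.9, 0.0, 95.5]
ft_force: [1.1, -2.8, 5.5]
finger_gap: 25.0
grip_force: 80.3
```

```bash
python3 -m crank '[[0.1,0,0,0,2],[0.15,0,0,0,2],[0.15,0,0,0,2]]'; python3 -m crank '[[0.1,0,0,0,2],[0.15,0,0,0,2],[0.15,0,0,0,2]]'
```

```text
time: 16.7
tool_pos: [628.5, 176.8, 74.0]
tcp_rot: [179.9, 0.1, 95.4]
ft_force: [-0.5, -10.0, 7.8]
finger_gap: 25.2
grip_force: 80.5
time: 17.0
tool_pos: [628.5, 176.9, 74.0]
tcp_rot: [179.9, 0.3, 95.4]
ft_force: [-0.9, -14.7, 9.5]
finger_gap: 25.2
grip_force: 80.7
```

```bash
python3 -m crank '[[-0.1,0.2,0,0,2],[-0.1,0.4,0,0,2],[-0.1,0.6,0,0,2],[-0.1,0.7,0,0,2],[-0.1,0.75,0,0,2],[-0.1,0.75,0,0,2]]'; python3 -m crank '[[0,0.1,0,0,2],[0,0.15,0,0,2],[0,0.15,0,0,2]]'
```

```text
time: 17.6
tool_pos: [635.0, 177.4, 73.9]
tcp_rot: [-179.9, 0.2, 95.4]
ft_force: [-6.3, -12.3, 11.2]
finger_gap: 25.2
grip_force: 81.1
time: 17.9
tool_pos: [636.5, 177.6, 74.0]
tcp_rot: [-179.9, 0.2, 95.4]
ft_force: [-7.4, -12.2, 11.2]
finger_gap: 25.1
grip_force: 81.2
```

```bash
python3 -m crank '[[0,0.1,0,0,2],[0,0.15,0,0,2],[0,0.15,0,0,2]]'; python3 -m crank '[[0,0.1,0,0,2],[0,0.15,0,0,2],[0,0.15,0,0,2]]'; python3 -m crank '[[0.02,0.1,0,0,2],[0.05,0.1,0,0,2],[0.05,0.1,0,0,2]]'; python3 -c "
from h import *
print(pose()[2]['wrist_torque'])"
```

```text
time: 18.2
tool_pos: [638.0, 177.7, 74.0]
tcp_rot: [-179.9, 0.2, 95.4]
ft_force: [-5.4, -11.9, 11.2]
finger_gap: 25.4
grip_force: 81.1
time: 18.5
tool_pos: [639.0, 177.8, 74.0]
tcp_rot: [-179.9, 0.2, 95.4]
ft_force: [-9.8, -12.4, 15.1]
finger_gap: 25.0
grip_force: 81.6
time: 18.8
tool_pos: [639.2, 177.9, 74.1]
tcp_rot: [-179.8, 0.2, 95.4]
ft_force: [-13.6, -14.2, 17.8]
finger_gap: 25.0
grip_force: 82.0
[-2.00754068  2.24846748 -0.02740039]
```

Contact on both fences, with almost no yaw torque, so the rack is square. I'll press more firmly and check.

```bash
python3 -m crank '[[0.1,0.1,0,0,2],[0.15,0.2,0,0,2],[0.15,0.2,0,0,2],[0.15,0.2,0,0,2]]' 100; python3 - <<'E'
from h import *
print(pose()[2]["wrist_torque"])
p,d,W=wcloud(); q,e=snapshot("top"); V=cloud("top",e)
im=np.vstack([p[40:340,100:500],cv2.resize(q[120:220,220:380],(400,250))]); cv2.imwrite("pics/f.png",im[...,::-1])
t=pose()[0]
for n,C,D in(("w",W,d),("t",V,e)):
  for o in(-50,50):
    c=t[:2]+o*np.array([-.096,.995]); m=(D>0)&(C[...,2]>92)&(C[...,2]<106)&(np.hypot(C[...,0]-c[0],C[...,1]-c[1])<34)
    w=C[m]
    if len(w)>9: print(n,o,c.round(),len(w),[np.round(x,1) for x in cv2.minAreaRect(w[:,:2].astype(np.float32))],np.percentile(w[:,2],[50,98]).round(1))
E
```

```text
time: 19.2
tool_pos: [639.5, 178.0, 74.3]
tcp_rot: [-179.5, 0.4, 95.4]
ft_force: [-24.1, -23.0, 28.9]
finger_gap: 24.8
grip_force: 97.8
[-3.12653208  4.06275064  0.01495398]
w 50 [635. 228.] 4499 [array([634.8, 228.8]), array([56.3,  9.1]), np.float64(4.8)] [97.1 98.4]
t 50 [635. 228.] 58 [array([623.5, 226.5]), array([38.8,  7.9]), np.float64(6.5)] [ 98.6 101.5]
```

View pics/f.png

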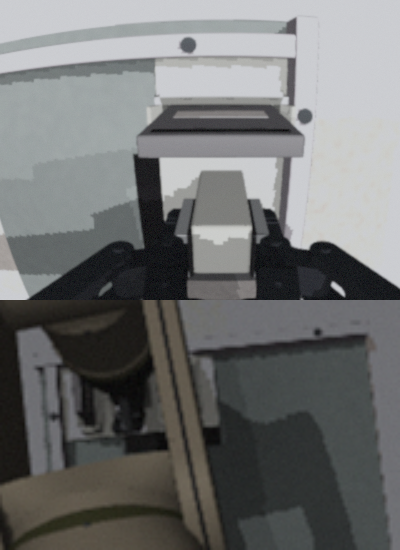

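```bash
python3 -m crank '[[-0.05,-0.07,0.03,0,2],[-0.05,-0.07,0.05,0,2],[-0.05,-0.07,0.05,0,2],[-0.05,-0.07,0.05,0,2],[-0.05,-0.07,0.05,0,2]]'
```

```text
time: 19.8
tool_pos: [639.5, 178.0, 74.3]
tcp_rot: [-179.6, 0.3, 95.4]
ft_force: [-23.1, -21.0, 28.3]
finger_gap: 24.8
grip_force: 97.5
```

```bash
python3 -m crank '[[-0.05,-0.1,0,0,2],[-0.07,-0.12,0,0,2],[-0.07,-0.12,0,0,2],[-0.07,-0.12,0,0,2],[-0.07,-0.12,0,0,2],[-0.07,-0.12,0,0,2]]'; python3 -c "
from h import *
s=pose()[2];print(s['wrist_torque'],s['ft_force'])"
```

```text
time: 20.4
tool_pos: [639.3, 177.9, 74.1]
tcp_rot: [-179.8, 0.3, 95.4]
ft_force: [-16.9, -15.9, 23.7]
finger_gap: 25.0
grip_force: 97.2
[-2.31030297  2.74392603 -0.00838208] [-16.88173988 -15.85938855  23.71023765]
```

The rack is pressed with about 17 N and 16 N against the two fences. It is square (yaw torque near zero) and flat, so I'm handing in.

```bash
python3 -c "
from bench import hand_in
print(hand_in())"
```

```text
the job is handed in; nothing more can be done
None
```

The cassette is fully down in the rack's empty slot and released. The rack is held pressed into the corner at about 16–17 N per fence, square in yaw. I last saw the newly loaded cassette upright before the slide, because the gripper hid it afterwards. The job was handed in at about 20 s.

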